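# Press home the four push rivets of a printer hatch, crosswise

## Task

The smoked window pane of the printer enclosure hatch lies on its gasket with the pins of its four corner push rivets still standing proud. With a closed fingertip, press each pin down until it is flush with its collar, one after another and crosswise so that the pane seats evenly: left corner on the handle edge, right corner on the hinge edge, right corner on the handle edge, left corner on the hinge edge (left and right as seen from the handle, where the robot stands). Press lightly, as the pane cracks easily, do not lift or shove the hatch, and leave everything else where it is, including the jar standing on the pane.

Things in the scene. Friction and masses are not known exactly. Their poses are not given: they have to be found in the camera images.
- hatch: Hatch lying loose, 0.9 kg: aluminium frame 200 x 290 x 12 mm with the pane on it. Origin: underside centre, on the bench. x points from the handle edge (black pull handle, 100 mm wide, 35 mm out) to the hinge edge (two steel barrels), y to the left as seen from the handle, z up. Robot on the handle side. Rivets 75 mm (x), 120 mm (y) from the middle.
- pane_center (a point): Centre of the top of the smoked clear pane, 190 x 280 x 4 mm, 18 mm above the bench. The pane rests on a foam gasket in the frame and gives about 1 mm per 5 N, 4 mm at most. Each rivet is a white nylon collar 24 mm across, fixed to the pane, its top 22 mm above the bench, with a round centre pin in it that stands proud.
- rivet_handle_left (a joint): How far the centre pin of the push rivet at the left corner on the handle edge is pushed in, m: 0 is 7 mm proud of its collar, 0.007 flush with the collar; hard stop at 0.0075. At the start it is pushed in by 0 to 0.0015. It slides straight down with about 3.5 N of friction and stays where it is left (no spring).
- rivet_handle_left_top (a point): Centre of the top of that pin's head (head 13 mm across, tapering to 10 mm at its flat top), at the left corner on the handle edge; it moves down with the pin, and lies up to 29 mm above the bench at the start, 22 mm when flush. z up.
- rivet_hinge_right (a joint): How far the centre pin of the push rivet at the right corner on the hinge edge is pushed in, m: 0 is 7 mm proud of its collar, 0.007 flush with the collar; hard stop at 0.0075. At the start it is pushed in by 0 to 0.0015. It slides straight down with about 3.5 N of friction and stays where it is left (no spring).
- rivet_hinge_right_top (a point): Centre of the top of that pin's head (head 13 mm across, tapering to 10 mm at its flat top), at the right corner on the hinge edge; it moves down with the pin, and lies up to 29 mm above the bench at the start, 22 mm when flush. z up.
- rivet_handle_right (a joint): How far the centre pin of the push rivet at the right corner on the handle edge is pushed in, m: 0 is 7 mm proud of its collar, 0.007 flush with the collar; hard stop at 0.0075. At the start it is pushed in by 0 to 0.0015. It slides straight down with about 3.5 N of friction and stays where it is left (no spring).
- rivet_handle_right_top (a point): Centre of the top of that pin's head (head 13 mm across, tapering to 10 mm at its flat top), at the right corner on the handle edge; it moves down with the pin, and lies up to 29 mm above the bench at the start, 22 mm when flush. z up.
- rivet_hinge_left (a joint): How far the centre pin of the push rivet at the left corner on the hinge edge is pushed in, m: 0 is 7 mm proud of its collar, 0.007 flush with the collar; hard stop at 0.0075. At the start it is pushed in by 0 to 0.0015. It slides straight down with about 3.5 N of friction and stays where it is left (no spring).
- rivet_hinge_left_top (a point): Centre of the top of that pin's head (head 13 mm across, tapering to 10 mm at its flat top), at the left corner on the hinge edge; it moves down with the pin, and lies up to 29 mm above the bench at the start, 22 mm when flush. z up.
- rivet_jar: Amber jar with a metal lid, 42 mm across, 45 mm tall, standing on the pane near its middle. Origin: centre of its foot. Leave alone.
- calipers: Steel calipers with black slide, 190 mm long, about 13 mm high, lying right of the hatch. Origin at mid-length on the bench; beam along its x. Leave alone.
- scraper: Scraper 200 mm long lying left of the hatch. Origin at its middle; along its x. Leave alone.
- screwdriver: Screwdriver 170 mm long lying crossways before the handle edge. Origin at its middle; along its x. Leave alone.
- glue_stick: White glue stick, 28 mm across, 98 mm tall, standing right of the hatch. Origin: centre of its foot. Leave alone.
- cleaner_bottle: White bottle with black cap, 60 mm across, 170 mm tall, standing right of the hatch, toward the hinge edge. Origin: centre of its foot. Leave alone.
- spool: Black filament spool lying flat, 200 mm across, 66 mm tall, left of the hatch. Origin: centre of its underside. Leave alone.
- quarter_print: Black printed quarter wheel, 95 mm radius, 32 mm tall, lying beyond the hinge edge. Origin on the bench, 40 mm in from both of its straight sides. Leave alone.

How it is judged:
On the way, in this order (a step that is already met when the one before it is completed fails the run):
1. the rivet pin at the left corner on the handle edge is pressed flush, the later ones still proud (value of joint rivet_handle_left above 0.0055 m and value of joint each of rivet_hinge_right, rivet_handle_right, rivet_hinge_left below 0.004 m), for 0.1 s.
2. the rivet pin at the right corner on the hinge edge is pressed flush, the later ones still proud (value of joint rivet_hinge_right above 0.0055 m and value of joint each of rivet_handle_right, rivet_hinge_left below 0.004 m), for 0.1 s.
3. the rivet pin at the right corner on the handle edge is pressed flush, the later ones still proud (value of joint rivet_handle_right above 0.0055 m and value of joint rivet_hinge_left below 0.004 m), for 0.1 s.
4. the rivet pin at the left corner on the hinge edge is pressed flush (value of joint rivet_hinge_left above 0.0055 m), for 0.1 s.
At the end, for the whole second after the job is handed in: All four pins are within 1.5 mm of flush with their collars (joint above 0.0055), the hatch lies flat, at rest and within 15 mm of where it was, and the jar still stands on the pane (value of joint each of rivet_handle_left, rivet_hinge_right, rivet_handle_right, rivet_hinge_left above 0.0055 m and distance of hatch from where it was at the start of the episode below 0.015 m and angle between hatch's own z axis and vertical below 0.03 rad and linear speed of hatch below 0.02 m/s and angle between rivet_jar's own z axis and vertical below 0.1 rad and z of rivet_jar in the frame of hatch above 0.01 m); the robot touches nothing.
It fails at once if the fingers or the arm press on the hatch, its pane or a rivet with more than 20 N (contact force between any of the fingers, the arm and hatch above 20 N).
It fails at once if the hatch is lifted, tilted or shoved more than 15 mm (distance of hatch from where it was at the start of the episode above 0.015 m or angle between hatch's own z axis and vertical above 0.08 rad).
It fails at once if something else on the bench, or the jar on the pane, is moved more than 15 mm or knocked over (distance of any of rivet_jar, calipers, scraper, screwdriver, glue_stick, cleaner_bottle, spool, quarter_print from where it was at the start of the episode above 0.015 m or angle between any of rivet_jar, glue_stick, cleaner_bottle's own z axis and vertical above 0.3 rad).
It also fails if it takes over 64 s, if anything falls off the work surface, if the arm or the gripper's body presses on something with over 40 N, if the wrist force passes 120 N, or if a joint passes its speed limit or range.

## Robot

A 7-joint arm with a two-finger parallel gripper is mounted at the origin on the work surface. World frame = base frame: x ahead of the robot, y to its left, z up, the work surface at z = 0. Lengths are in m, angles in rad, forces in N, time in s.
With the tool pointing down it reaches from about 0.4 to 0.9 m from the base axis. Payload 5.6 kg.
Tool frame: the origin (TCP) lies at the very end of the fingers, on their centre line; the grasp point (between the pads) lies 19 mm behind it; z points along the fingers, y is the line along which they close (so a half turn about z gives the same grasp; the last joint's range is limited). The gripper opens to 92 mm and grips with 3 to 60 N. Pads are 20 mm wide; open, the fingers measure 128 mm over their backs; the gripper's body (75 mm by 189 mm) begins 69 mm behind the grasp point.
Start: joints at [-1.333, 0.468, -0.012, 1.603, 0.006, 1.071, -0.056], TCP at [0.18, 0.625, 0.215] pointing down, gripper open.
Joint ranges: [-2.53, 2.53], [-0.31, 2.02], [-1.57, 1.55], [0.28, 2.44], [-1.29, 4.43], [0.15, 1.84], [-2.92, 2.92]. Speed limits (rad/s): [2.57, 2.57, 3.14, 3.14, 3.14, 3.14, 3.14].

## Interface

Orientations are given as a rotation vector (axis times angle).
In Python, from workcell import robot, cams, close_job gives the robot as it stands. The module is installed in compiled form; this text tells all that it offers.
- The arm moves only by the tool play_rows, never from a script. Its argument "steps" is a list of rows, each a list of 3 entries, a list of its own where there are three numbers: the shift along the tool's x, y, z in units of 0.12 m (1.0 is 0.12 m), then the turn, a rotation vector about the tool's x, y, z in units of 90 degrees (1.0 is 90 degrees), then the opening, from 0 (shut) to 1 (fully open). A call has 1 to 5 rows; each row shifts and turns the commanded pose from where the row before left it, along the tool's axes as they then stand; what a row does not reach is not made up. A row lasts 1/12 s, in which the tool goes at most 41.7 mm and 7.16 degrees, less where a joint would pass 70% of its speed; a pose out of reach is approached as far as the arm can. A call with a number of a shift or a turn outside -1 to 1 is refused whole. A call with a gripper value outside its range is refused whole. The fingers move at their own pace and stop on an object; "force" is the grip in N (left out, the last holds). Time passes only in rows, so rows that do not move let the fingers close. It gives the time, the measured TCP pose, the force, the opening and the grip force at its end, in the units of the state.
- robot.sense(): the state, without advancing time (a new reading comes with each control period).
- cams.capture(name): name is "side" or "top"; returns a dict with "image" (420x560x3 uint8, blue, green, red), "z_map" (420x560 float32, m along the optical axis (not along the pixel's ray), 0 where there is no reading), "camera_matrix" (3x3 intrinsics, pixels), "extrinsics" (4x4, takes a point from camera to world coordinates). Camera axes: x right, y up, looking along -z (the intrinsics and any distortion apply to the point x, -y, -z); pixel columns grow to the right and rows downward; lengths in m; the calibration is good to about 2 mm. A picture is of the moment at which its call begins.
- close_job(): hands the job in; it is judged then, once.
The state is a dict: "time_s": time; "qpos": joint angles; "dq": joint speeds; "tau": joint torques, N m; "tool_pos": TCP position; "tcp_rot": TCP orientation; "ft_force": force on the tool from outside, world axes, zero at the start; "ft_torque": the same for the moment, N m; "opening": opening from 0.0 (shut) to 1.0 (fully open); "gripper_force": force on a finger pad.
Only numpy, scipy, OpenCV 4.12 (cv2) and the standard library are available. Lean on these libraries where they do the work, as an engineer would, in place of code of your own. Each camera call takes 0.05 s, during which the arm holds its last target. There are 200 camera calls.

## Working session

There is one attempt and no reset: what is moved stays moved. The work goes in short steps, Python scripts to look and compute and a tool call to move; the robot and the scene stay as the last step left them, time stands still between calls to the robot, and variables do not carry over. Pictures are saved under pics/ and viewed, at most 10 in all, crops included, and the job is handed in when it is done.

Besides the shell and the picture viewer there is one more tool, called after ">>>" as name([rows], argument=value, ...), one row to a line, values as JSON. play_rows: Moves the arm, as the interface text tells. Shifts and turns lie within -1 to 1; 1 stands for 0.12 m of shift or 90 degrees of turn. Its arguments: {"type":"object","properties":{"steps":{"type":"array"},"force":{"type":"number"}},"required":["steps"]}

```bash
mkdir -p pics
python3 - <<'E'
from workcell import robot,cams
import cv2,numpy as np
s=robot.sense();print({k:np.round(v,3) for k,v in s.items()})
for n in("top","side"):
    d=cams.capture(n);cv2.imwrite(f"pics/{n}1.png",d["image"]);np.savez(f"{n}1.npz",**d)
    print(n,d["camera_matrix"],np.round(d["extrinsics"],3),[k for k in d])
E
```

```text
{'time_s': np.float64(0.0), 'qpos': array([-1.333,  0.468, -0.012,  1.604,  0.006,  1.071, -0.056]), 'dq': array([-0.   ,  0.   ,  0.   , -0.   ,  0.   , -0.001,  0.001]), 'tau': array([ 0.0000e+00, -5.2057e+01, -1.2000e-02, -2.4375e+01, -5.7000e-02,
        1.7000e-02,  0.0000e+00]), 'tool_pos': array([0.18 , 0.624, 0.214]), 'tcp_rot': array([-4.400e-01, -3.111e+00,  3.000e-03]), 'ft_force': array([0.057, 1.101, 0.077]), 'ft_torque': array([-0.015,  0.019,  0.028]), 'gripper_force': np.float64(0.0), 'opening': np.float64(0.998)}
top [[422.03498752   0.         275.75903961]
 [  0.         422.03498752 211.33404917]
 [  0.           0.           1.        ]] [[ 0.008  0.989 -0.146  0.407]
 [-1.     0.009  0.01   0.064]
 [ 0.011  0.146  0.989  0.946]
 [ 0.     0.     0.     1.   ]] ['image', 'z_map', 'camera_matrix', 'extrinsics']
side [[489.77281444   0.         270.51144255]
 [  0.         489.77281444 213.12593545]
 [  0.           0.           1.        ]] [[ 0.973  0.166 -0.162  0.365]
 [-0.233  0.694 -0.682 -0.768]
 [-0.001  0.701  0.713  0.925]
 [ 0.     0.     0.     1.   ]] ['image', 'z_map', 'camera_matrix', 'extrinsics']
```

View pics/top1.png

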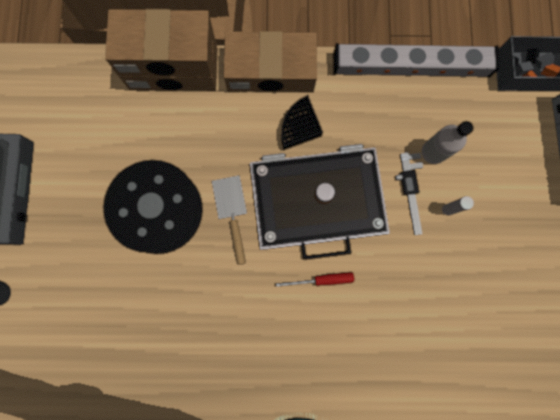

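View pics/side1.png

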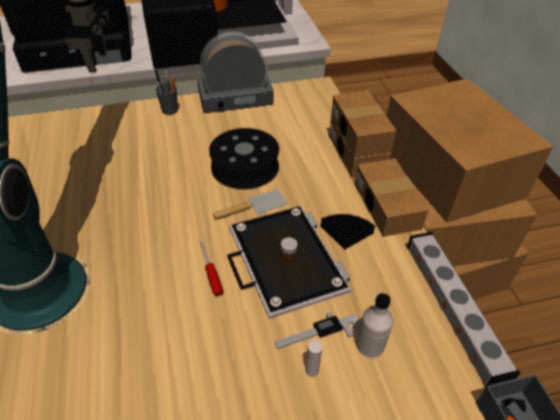

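The top view shows the rivets at about: handle-left (270,237), hinge-right (367,158), handle-right (378,224), hinge-left (262,171). The jar is at (326,193). In the side view they are at about (241,227), (337,282), (276,302) and (297,212). Next I'll enlarge these.

Run:
```python
import cv2,numpy as np
P={"top":[(270,237),(367,158),(378,224),(262,171)],"side":[(241,227),(337,282),(276,302),(297,212)]}
rows=[]
for n in P:
    im=cv2.imread(f"pics/{n}1.png");r=[]
    for u,v in P[n]:
        c=cv2.resize(im[v-10:v+10,u-10:u+10],(200,200),interpolation=cv2.INTER_CUBIC)
        c=cv2.convertScaleAbs(c,alpha=1.1)
        for k in range(0,200,50): cv2.line(c,(k,0),(k,4),(0,255,0));cv2.line(c,(0,k),(4,k),(0,255,0))
        r.append(c)
    rows.append(np.hstack(r))
cv2.imwrite("pics/crop1.png",np.vstack(rows))
```

```text
(no output)
```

View pics/crop1.png

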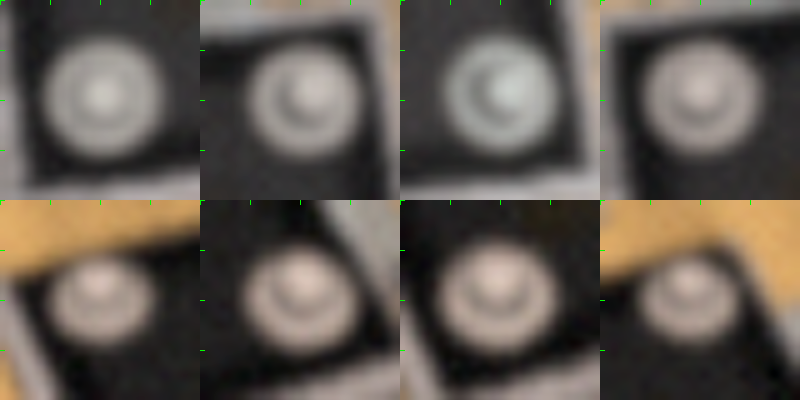

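Both rows run handle-left, hinge-right, handle-right, hinge-left. The collars and the brighter pin heads are clear, so I'll triangulate both and fit the known rectangle.

```bash
cat > h.py <<'E'
import numpy as np,cv2
def proj(d):
    E=np.linalg.inv(d["extrinsics"]);return d["camera_matrix"]@np.diag([1,-1,-1])@E[:3]
def tri(d1,p1,d2,p2):
    X=cv2.triangulatePoints(proj(d1),proj(d2),np.array(p1,float).T,np.array(p2,float).T);return (X[:3]/X[3]).T
def onplane(d,p,z):
    P=proj(d);out=[]
    for (u,v),zz in zip(p,np.broadcast_to(z,len(p))):
        A=np.array([u*P[2]-P[0],v*P[2]-P[1]]);out.append(np.linalg.solve(A[:,:2],-A[:,2]*zz-A[:,3]))
    return np.array(out)
E
python3 - <<'E'
from h import *
np.set_printoptions(precision=4,suppress=True)
t,s=np.load("top1.npz"),np.load("side1.npz")
P={"top":[(270,237),(367,158),(378,224),(262,171)],"side":[(241,227),(337,282),(276,302),(297,212)]}
f=lambda n,c:np.array(P[n])-10+np.array(c)/10-.5
tc=f("top",[(102,97),(105,100),(102,94),(102,97)]);tp=f("top",[(102,95),(113,90),(112,88),(101,90)])
sc=f("side",[(100,100),(102,100),(97,97),(88,98)]);sp=f("side",[(99,80),(103,77),(97,73),(88,75)])
C=tri(t,tc,s,sc);Q=tri(t,tp,s,sp);print("collar",C,"\npin",Q)
a=onplane(t,tc,.022);b=onplane(s,sc,.022);print("top-side",a-b)
M=np.array([(-75,120),(75,-120),(-75,-120),(75,120)])/1e3
for nm,X in(("tri",C[:,:2]),("plane mean",(a+b)/2),("pin",Q[:,:2])):
    c=X.mean(0);U,S,V=np.linalg.svd(M.T@(X-c));R=(U@V).T
    print(nm,c,"yaw",np.arctan2(R[1,0],R[0,0]));print(c+M@R.T,"res",(X-c-M@R.T)*1e3)
from scipy.spatial.transform import Rotation as Ro
print(Ro.from_rotvec([-.44,-3.111,.003]).as_matrix())
E
```

```text
collar [[ 0.4874  0.0681  0.0196]
 [ 0.668  -0.1508  0.0192]
 [ 0.5188 -0.1707  0.0202]
 [ 0.636   0.0875  0.0201]] 
pin [[ 0.4873  0.068   0.027 ]
 [ 0.6677 -0.1506  0.0279]
 [ 0.5189 -0.1706  0.0292]
 [ 0.6356  0.0875  0.0286]]
top-side [[0.0012 0.0022]
 [0.0014 0.0025]
 [0.0013 0.0016]
 [0.001  0.0018]]
tri [ 0.5776 -0.0415] yaw 0.131980447434374
[[ 0.4874  0.0676]
 [ 0.6677 -0.1506]
 [ 0.519  -0.1703]
 [ 0.6361  0.0873]] res [[-0.0328  0.4575]
 [ 0.3304 -0.1888]
 [-0.1949 -0.3948]
 [-0.1027  0.1261]]
plane mean [ 0.5772 -0.0423] yaw 0.13172024311417319
[[ 0.4871  0.0668]
 [ 0.6673 -0.1514]
 [ 0.5186 -0.1711]
 [ 0.6358  0.0865]] res [[ 0.154   0.1088]
 [-0.0108 -0.0517]
 [ 0.0585 -0.0193]
 [-0.2017 -0.0377]]
pin [ 0.5774 -0.0414] yaw 0.1324799877641943
[[ 0.4872  0.0676]
 [ 0.6676 -0.1505]
 [ 0.5189 -0.1703]
 [ 0.6359  0.0874]] res [[ 0.1578  0.4065]
 [ 0.08   -0.1196]
 [ 0.0063 -0.346 ]
 [-0.2441  0.059 ]]
[[-0.9608  0.2773  0.0001]
 [ 0.2773  0.9608 -0.0019]
 [-0.0006 -0.0018 -1.    ]]
```

Run:
```python
from h import *
np.set_printoptions(precision=3,suppress=True)
t,s=np.load("top1.npz"),np.load("side1.npz")
print("bottle cap, glue top, jar",tri(t,[(464,128),(467,202),(326,191)],s,[(383,300),(315,345),(289,243)]))
R=np.array([[-.9608,.2773],[.2773,.9608]])
W=np.array([[.18,.624],[.487,.067],[.6675,-.151],[.519,-.1705],[.636,.087]])
print((R.T@np.diff(W,axis=0).T).T/.12)
```

```text
bottle cap, glue top, jar [[ 0.69  -0.308  0.162]
 [ 0.554 -0.335  0.099]
 [ 0.581 -0.051  0.064]]
[[-3.745 -3.75 ]
 [-1.949 -1.328]
 [ 1.144 -0.499]
 [-0.342  2.332]]
```

>>> play_rows([
  [[-0.23, -0.23, 0], [0, 0, 0], 0],
  [[-0.23, -0.23, 0], [0, 0, 0], 0],
  [[-0.23, -0.23, 0], [0, 0, 0], 0],
  [[-0.23, -0.23, 0], [0, 0, 0], 0],
  [[-0.23, -0.23, 0], [0, 0, 0], 0],
], force=10)

```text
time_s: 0.52
tool_pos: [0.275, 0.4517, 0.2142]
tcp_rot: [-0.439, -3.111, 0.001]
ft_force: [0.8, -0.3, -0.5]
opening: 0.657
gripper_force: 0.0
```

>>> play_rows([
  [[-0.23, -0.23, 0], [0, 0, 0], 0],
  [[-0.23, -0.23, 0], [0, 0, 0], 0],
  [[-0.23, -0.23, 0], [0, 0, 0], 0],
  [[-0.23, -0.23, 0], [0, 0, 0], 0],
  [[-0.23, -0.23, 0], [0, 0, 0], 0],
])

```text
time_s: 0.93
tool_pos: [0.3692, 0.2809, 0.2145]
tcp_rot: [-0.44, -3.111, -0.0]
ft_force: [0.4, 0.5, 0.3]
opening: 0.296
gripper_force: 0.0
```

>>> play_rows([
  [[-0.23, -0.23, 0], [0, 0, 0], 0],
  [[-0.23, -0.23, 0], [0, 0, 0], 0],
  [[-0.23, -0.23, 0], [0, 0, 0], 0],
  [[-0.23, -0.23, 0], [0, 0, 0], 0],
  [[-0.23, -0.23, 0], [0, 0, 0], 0],
])

```text
time_s: 1.35
tool_pos: [0.4636, 0.1101, 0.2146]
tcp_rot: [0.44, 3.111, 0.0]
ft_force: [0.1, 0.3, 0.9]
opening: 0.006
gripper_force: 0.0
```

>>> play_rows([
  [[-0.2, -0.2, 0], [0, 0, 0], 0],
  [[0, 0, 0.25], [0, 0, 0], 0],
  [[0, 0, 0.25], [0, 0, 0], 0],
  [[0, 0, 0.25], [0, 0, 0], 0],
  [[0, 0, 0], [0, 0, 0], 0],
])

```text
time_s: 1.77
tool_pos: [0.4756, 0.0812, 0.1199]
tcp_rot: [-0.439, -3.102, 0.007]
ft_force: [-0.7, -0.5, -0.4]
opening: 0.004
gripper_force: 0.0
```

>>> play_rows([
  [[-0.12, -0.09, 0], [0, 0, 0], 0],
  [[0, 0, 0.25], [0, 0, 0], 0],
  [[0, 0, 0.25], [0, 0, 0], 0],
  [[0, 0, 0], [0, 0, 0], 0],
  [[0, 0, 0], [0, 0, 0], 0],
])

```text
time_s: 2.18
tool_pos: [0.4899, 0.0679, 0.0648]
tcp_rot: [-0.439, -3.109, 0.001]
ft_force: [0.7, -0.2, 0.2]
opening: 0.008
gripper_force: 0.0
```

Run:
```python
from workcell import robot,cams
import cv2,numpy as np
o=[]
for n,(u,v) in(("top",(270,232)),("side",(241,222))):
    im=cams.capture(n)["image"];o.append(cv2.resize(im[v-30:v+30,u-30:u+30],(390,390),interpolation=cv2.INTER_CUBIC))
cv2.imwrite("pics/near1.png",np.hstack(o))
s=robot.sense();print(s["tool_pos"],s["tcp_rot"],s["ft_force"],s["qpos"])
```

```text
[0.49161615 0.06828956 0.06641337] [4.39058119e-01 3.10860383e+00 1.56806747e-03] [-0.84267918  0.69050479  0.14065924] [-0.4405187   0.43748683  0.28450261  2.09958268 -0.20437009  0.62766545
  1.27453195]
```

View pics/near1.png

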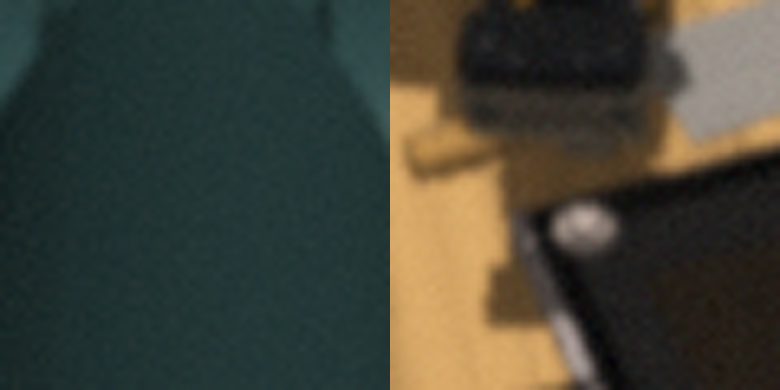

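The top view is blocked by the arm. In the side crop the fingertip isn't clear, so I'll project the TCP and look at a wider crop.

Run:
```python
from h import *
from workcell import robot,cams
d=cams.capture("side");s=robot.sense();print(s["tool_pos"])
x=proj(d)@np.append(s["tool_pos"],1);x=x[:2]/x[2];print(x)
im=cv2.resize(d["image"][130:260,160:330],None,fx=4.5,fy=4.5,interpolation=cv2.INTER_CUBIC)
im=cv2.convertScaleAbs(im,alpha=1.8)
p=((x-[160,130]+.5)*4.5).astype(int);cv2.drawMarker(im,tuple(map(int,p)),(0,255,0),0,12)
cv2.imwrite("pics/near2.png",im)
```

```text
[0.49181174 0.06837146 0.06662585]
[241.58668122 213.02465635]
```

View pics/near2.png

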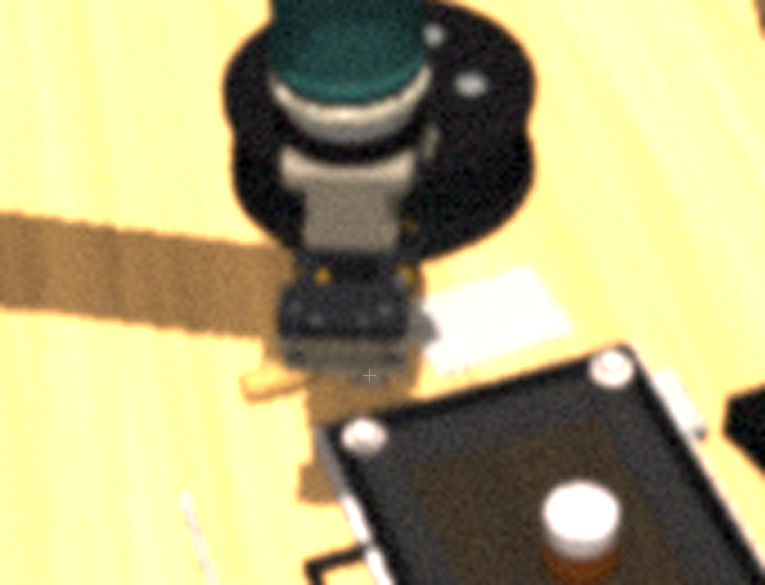

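>>> play_rows([
  [[0.035, -0.022, 0.1], [0, 0, 0], 0],
  [[0, 0, 0.16], [0, 0, 0], 0],
  [[0, 0, 0], [0, 0, 0], 0],
  [[0, 0, 0], [0, 0, 0], 0],
  [[0, 0, 0], [0, 0, 0], 0],
])

```text
time_s: 2.75
tool_pos: [0.4868, 0.0668, 0.0348]
tcp_rot: [0.439, 3.109, 0.001]
ft_force: [-0.1, -0.2, 0.5]
opening: 0.004
gripper_force: 0.0
```

>>> play_rows([
  [[0, 0, 0.017], [0, 0, 0], 0],
  [[0, 0, 0.017], [0, 0, 0], 0],
  [[0, 0, 0], [0, 0, 0], 0],
  [[0, 0, 0], [0, 0, 0], 0],
])

```text
time_s: 3.08
tool_pos: [0.4858, 0.0666, 0.0295]
tcp_rot: [0.44, 3.11, 0.0]
ft_force: [-0.8, -0.7, 0.1]
opening: 0.004
gripper_force: 0.0
```

>>> play_rows([
  [[0, 0, 0.009], [0, 0, 0], 0],
  [[0, 0, 0], [0, 0, 0], 0],
  [[0, 0, 0.009], [0, 0, 0], 0],
  [[0, 0, 0], [0, 0, 0], 0],
  [[0, 0, 0], [0, 0, 0], 0],
])

```text
time_s: 3.5
tool_pos: [0.4859, 0.0666, 0.0273]
tcp_rot: [0.44, 3.11, 0.0]
ft_force: [0.2, -0.1, 3.2]
opening: 0.007
gripper_force: 1.5
```

>>> play_rows([
  [[0, 0, 0.009], [0, 0, 0], 0],
  [[0, 0, 0], [0, 0, 0], 0],
  [[0, 0, 0.009], [0, 0, 0], 0],
  [[0, 0, 0], [0, 0, 0], 0],
  [[0, 0, 0], [0, 0, 0], 0],
])

```text
time_s: 3.92
tool_pos: [0.4859, 0.0666, 0.025]
tcp_rot: [0.44, 3.11, 0.0]
ft_force: [-0.5, 0.2, 3.5]
opening: 0.002
gripper_force: 1.5
```

>>> play_rows([
  [[0, 0, 0.009], [0, 0, 0], 0],
  [[0, 0, 0], [0, 0, 0], 0],
  [[0, 0, 0.009], [0, 0, 0], 0],
  [[0, 0, 0], [0, 0, 0], 0],
  [[0, 0, 0], [0, 0, 0], 0],
])

```text
time_s: 4.33
tool_pos: [0.4858, 0.0666, 0.0228]
tcp_rot: [0.44, 3.11, 0.0]
ft_force: [1.0, -0.1, 2.7]
opening: 0.006
gripper_force: 1.5
```

>>> play_rows([
  [[0, 0, 0.009], [0, 0, 0], 0],
  [[0, 0, 0], [0, 0, 0], 0],
  [[0, 0, 0.009], [0, 0, 0], 0],
  [[0, 0, 0], [0, 0, 0], 0],
  [[0, 0, 0], [0, 0, 0], 0],
])

```text
time_s: 4.75
tool_pos: [0.4859, 0.0666, 0.021]
tcp_rot: [0.44, 3.11, 0.0]
ft_force: [-0.4, 0.4, 8.0]
opening: 0.007
gripper_force: 3.7
```

Handle-left showed a steady friction plateau, then the force rose at z=0.021, so it is flush. Next is hinge-right.

>>> play_rows([
  [[0, 0, -0.22], [0, 0, 0], 0],
  [[0, 0, -0.22], [0, 0, 0], 0],
  [[0, 0, -0.22], [0, 0, 0], 0],
  [[0, 0, -0.22], [0, 0, 0], 0],
  [[0, 0, 0], [0, 0, 0], 0],
])

```text
time_s: 5.17
tool_pos: [0.488, 0.0669, 0.13]
tcp_rot: [0.439, 3.105, 0.004]
ft_force: [1.7, -0.2, 0.4]
opening: 0.006
gripper_force: 0.0
```

>>> play_rows([
  [[-0.245, -0.165, 0], [0, 0, 0], 0],
  [[-0.245, -0.165, 0], [0, 0, 0], 0],
  [[-0.245, -0.165, 0], [0, 0, 0], 0],
  [[-0.245, -0.165, 0], [0, 0, 0], 0],
])

```text
time_s: 5.5
tool_pos: [0.5766, -0.043, 0.1251]
tcp_rot: [-0.438, -3.109, -0.0]
ft_force: [0.4, 0.8, -0.2]
opening: 0.006
gripper_force: 0.0
```

>>> play_rows([
  [[-0.245, -0.165, 0], [0, 0, 0], 0],
  [[-0.245, -0.165, 0], [0, 0, 0], 0],
  [[-0.245, -0.165, 0], [0, 0, 0], 0],
  [[-0.245, -0.165, 0], [0, 0, 0], 0],
  [[0, 0, 0], [0, 0, 0], 0],
])

```text
time_s: 5.92
tool_pos: [0.6692, -0.1584, 0.1245]
tcp_rot: [0.45, 3.108, -0.008]
ft_force: [-1.6, -0.6, 0.2]
opening: 0.006
gripper_force: 0.0
```

>>> play_rows([
  [[0, 0, 0.2], [0, 0, 0], 0],
  [[0, 0, 0.2], [0, 0, 0], 0],
  [[0, 0, 0], [0, 0, 0], 0],
  [[0, 0, 0], [0, 0, 0], 0],
  [[0, 0, 0], [0, 0, 0], 0],
])

```text
time_s: 6.33
tool_pos: [0.6678, -0.1507, 0.0786]
tcp_rot: [-0.439, -3.111, 0.0]
ft_force: [0.3, 0.1, 0.2]
opening: 0.004
gripper_force: 0.0
```

>>> play_rows([
  [[0, 0, 0.2], [0, 0, 0], 0],
  [[0, 0, 0.17], [0, 0, 0], 0],
  [[0, 0, 0], [0, 0, 0], 0],
  [[0, 0, 0], [0, 0, 0], 0],
  [[0, 0, 0], [0, 0, 0], 0],
])

```text
time_s: 6.75
tool_pos: [0.669, -0.1511, 0.0359]
tcp_rot: [0.439, 3.108, -0.0]
ft_force: [1.2, 0.1, -0.1]
opening: 0.009
gripper_force: 0.0
```

>>> play_rows([
  [[0, 0, 0], [0, 0, 0], 0],
  [[0, 0, 0.02], [0, 0, 0], 0],
  [[0, 0, 0], [0, 0, 0], 0],
  [[0, 0, 0], [0, 0, 0], 0],
])

```text
time_s: 7.08
tool_pos: [0.668, -0.1508, 0.032]
tcp_rot: [0.44, 3.11, 0.0]
ft_force: [0.8, 0.8, 0.2]
opening: 0.006
gripper_force: 0.0
```

>>> play_rows([
  [[0, 0, 0.009], [0, 0, 0], 0],
  [[0, 0, 0], [0, 0, 0], 0],
  [[0, 0, 0.009], [0, 0, 0], 0],
  [[0, 0, 0], [0, 0, 0], 0],
  [[0, 0, 0], [0, 0, 0], 0],
])

```text
time_s: 7.5
tool_pos: [0.6676, -0.1508, 0.0291]
tcp_rot: [-0.44, -3.11, -0.0]
ft_force: [0.4, -0.2, 0.6]
opening: 0.004
gripper_force: 0.0
```

>>> play_rows([
  [[0, 0, 0.009], [0, 0, 0], 0],
  [[0, 0, 0], [0, 0, 0], 0],
  [[0, 0, 0.009], [0, 0, 0], 0],
  [[0, 0, 0], [0, 0, 0], 0],
  [[0, 0, 0], [0, 0, 0], 0],
])

```text
time_s: 7.92
tool_pos: [0.6679, -0.1508, 0.0274]
tcp_rot: [0.44, 3.11, 0.0]
ft_force: [-1.2, 0.2, 2.8]
opening: 0.005
gripper_force: 1.6
```

>>> play_rows([
  [[0, 0, 0.009], [0, 0, 0], 0],
  [[0, 0, 0], [0, 0, 0], 0],
  [[0, 0, 0.009], [0, 0, 0], 0],
  [[0, 0, 0], [0, 0, 0], 0],
  [[0, 0, 0], [0, 0, 0], 0],
])

```text
time_s: 8.33
tool_pos: [0.6679, -0.1509, 0.025]
tcp_rot: [0.44, 3.11, -0.0]
ft_force: [-0.4, 1.2, 2.9]
opening: 0.003
gripper_force: 1.5
```

>>> play_rows([
  [[0, 0, 0.009], [0, 0, 0], 0],
  [[0, 0, 0], [0, 0, 0], 0],
  [[0, 0, 0.009], [0, 0, 0], 0],
  [[0, 0, 0], [0, 0, 0], 0],
  [[0, 0, 0], [0, 0, 0], 0],
])

```text
time_s: 8.75
tool_pos: [0.6679, -0.1509, 0.0228]
tcp_rot: [0.44, 3.11, -0.0]
ft_force: [1.4, -0.0, 3.0]
opening: 0.002
gripper_force: 1.5
```

>>> play_rows([
  [[0, 0, 0.009], [0, 0, 0], 0],
  [[0, 0, 0], [0, 0, 0], 0],
  [[0, 0, 0.009], [0, 0, 0], 0],
  [[0, 0, 0], [0, 0, 0], 0],
  [[0, 0, 0], [0, 0, 0], 0],
])

```text
time_s: 9.17
tool_pos: [0.6679, -0.1509, 0.0212]
tcp_rot: [0.44, 3.11, 0.0]
ft_force: [-0.8, 0.3, 7.1]
opening: 0.005
gripper_force: 3.4
```

>>> play_rows([
  [[0, 0, -0.2], [0, 0, 0], 0],
  [[0, 0, -0.2], [0, 0, 0], 0],
  [[0, 0, 0], [0, 0, 0], 0],
  [[0.229, -0.1, 0], [0, 0, 0], 0],
])

```text
time_s: 9.5
tool_pos: [0.6432, -0.153, 0.0698]
tcp_rot: [0.432, 3.104, 0.001]
ft_force: [-0.2, 0.5, -0.2]
opening: 0.004
gripper_force: 0.0
```

>>> play_rows([
  [[0.229, -0.1, 0], [0, 0, 0], 0],
  [[0.229, -0.1, 0], [0, 0, 0], 0],
  [[0.229, -0.1, 0], [0, 0, 0], 0],
  [[0.229, -0.1, 0], [0, 0, 0], 0],
  [[0, 0, 0], [0, 0, 0], 0],
])

```text
time_s: 9.92
tool_pos: [0.512, -0.1713, 0.0674]
tcp_rot: [-0.445, -3.103, -0.001]
ft_force: [-0.3, -0.1, -1.2]
opening: 0.009
gripper_force: 0.0
```

>>> play_rows([
  [[0, 0, 0.15], [0, 0, 0], 0],
  [[0, 0, 0.13], [0, 0, 0], 0],
  [[0, 0, 0], [0, 0, 0], 0],
  [[0, 0, 0], [0, 0, 0], 0],
  [[0, 0, 0], [0, 0, 0], 0],
])

```text
time_s: 10.33
tool_pos: [0.5194, -0.1705, 0.0352]
tcp_rot: [-0.44, -3.111, 0.0]
ft_force: [-0.3, 0.3, 0.6]
opening: 0.001
gripper_force: 0.0
```

>>> play_rows([
  [[0, 0, 0.017], [0, 0, 0], 0],
  [[0, 0, 0], [0, 0, 0], 0],
  [[0, 0, 0.017], [0, 0, 0], 0],
  [[0, 0, 0], [0, 0, 0], 0],
  [[0, 0, 0], [0, 0, 0], 0],
])

```text
time_s: 10.75
tool_pos: [0.5191, -0.1704, 0.0311]
tcp_rot: [0.44, 3.111, 0.0]
ft_force: [0.0, -0.1, -0.3]
opening: 0.006
gripper_force: 0.0
```

>>> play_rows([
  [[0, 0, 0.009], [0, 0, 0], 0],
  [[0, 0, 0], [0, 0, 0], 0],
  [[0, 0, 0.009], [0, 0, 0], 0],
  [[0, 0, 0], [0, 0, 0], 0],
  [[0, 0, 0], [0, 0, 0], 0],
])

```text
time_s: 11.17
tool_pos: [0.5192, -0.1704, 0.029]
tcp_rot: [0.44, 3.11, 0.0]
ft_force: [-0.8, 0.3, 2.2]
opening: 0.008
gripper_force: 1.1
```

>>> play_rows([
  [[0, 0, 0.009], [0, 0, 0], 0],
  [[0, 0, 0], [0, 0, 0], 0],
  [[0, 0, 0.009], [0, 0, 0], 0],
  [[0, 0, 0], [0, 0, 0], 0],
  [[0, 0, 0], [0, 0, 0], 0],
])

```text
time_s: 11.58
tool_pos: [0.5192, -0.1704, 0.0267]
tcp_rot: [0.44, 3.11, -0.0]
ft_force: [-1.3, 0.5, 2.4]
opening: 0.003
gripper_force: 1.6
```

>>> play_rows([
  [[0, 0, 0.009], [0, 0, 0], 0],
  [[0, 0, 0], [0, 0, 0], 0],
  [[0, 0, 0.009], [0, 0, 0], 0],
  [[0, 0, 0], [0, 0, 0], 0],
  [[0, 0, 0], [0, 0, 0], 0],
])

```text
time_s: 12.0
tool_pos: [0.5192, -0.1704, 0.0245]
tcp_rot: [0.44, 3.11, -0.0]
ft_force: [-0.9, -0.1, 3.0]
opening: 0.006
gripper_force: 1.5
```

>>> play_rows([
  [[0, 0, 0.009], [0, 0, 0], 0],
  [[0, 0, 0], [0, 0, 0], 0],
  [[0, 0, 0.009], [0, 0, 0], 0],
  [[0, 0, 0], [0, 0, 0], 0],
  [[0, 0, 0], [0, 0, 0], 0],
])

```text
time_s: 12.42
tool_pos: [0.5192, -0.1704, 0.0223]
tcp_rot: [0.44, 3.11, -0.0]
ft_force: [0.5, 0.5, 2.9]
opening: 0.007
gripper_force: 1.5
```

>>> play_rows([
  [[0, 0, 0.009], [0, 0, 0], 0],
  [[0, 0, 0], [0, 0, 0], 0],
  [[0, 0, 0.004], [0, 0, 0], 0],
  [[0, 0, 0], [0, 0, 0], 0],
  [[0, 0, 0], [0, 0, 0], 0],
])

```text
time_s: 12.83
tool_pos: [0.5192, -0.1704, 0.0211]
tcp_rot: [0.44, 3.11, 0.0]
ft_force: [-1.0, 1.0, 7.2]
opening: 0.001
gripper_force: 3.5
```

>>> play_rows([
  [[0, 0, -0.22], [0, 0, 0], 0],
  [[0, 0, -0.22], [0, 0, 0], 0],
  [[0, 0, -0.22], [0, 0, 0], 0],
  [[0, 0, -0.22], [0, 0, 0], 0],
  [[0, 0, 0], [0, 0, 0], 0],
])

```text
time_s: 13.25
tool_pos: [0.5217, -0.1713, 0.1306]
tcp_rot: [0.439, 3.103, -0.0]
ft_force: [1.6, 0.1, -0.2]
opening: 0.007
gripper_force: 0.0
```

>>> play_rows([
  [[-0.0425, 0.2914, 0], [0, 0, 0], 0],
  [[-0.0425, 0.2914, 0], [0, 0, 0], 0],
  [[-0.0425, 0.2914, 0], [0, 0, 0], 0],
  [[-0.0425, 0.2914, 0], [0, 0, 0], 0],
])

```text
time_s: 13.58
tool_pos: [0.5772, -0.0402, 0.1255]
tcp_rot: [-0.441, -3.109, 0.0]
ft_force: [0.6, 0.7, 0.1]
opening: 0.01
gripper_force: 0.0
```

>>> play_rows([
  [[-0.0425, 0.2914, 0], [0, 0, 0], 0],
  [[-0.0425, 0.2914, 0], [0, 0, 0], 0],
  [[-0.0425, 0.2914, 0], [0, 0, 0], 0],
  [[-0.0425, 0.2914, 0], [0, 0, 0], 0],
  [[0, 0, 0], [0, 0, 0], 0],
])

```text
time_s: 14.0
tool_pos: [0.6369, 0.0967, 0.1248]
tcp_rot: [-0.424, -3.112, -0.007]
ft_force: [-0.2, 0.2, 0.4]
opening: 0.004
gripper_force: 0.0
```

>>> play_rows([
  [[0, 0, 0.2], [0, 0, 0], 0],
  [[0, 0, 0.2], [0, 0, 0], 0],
  [[0, 0, 0.2], [0, 0, 0], 0],
  [[0, 0, 0], [0, 0, 0], 0],
  [[0, 0, 0], [0, 0, 0], 0],
])

```text
time_s: 14.42
tool_pos: [0.6343, 0.0866, 0.0526]
tcp_rot: [-0.439, -3.107, 0.002]
ft_force: [0.2, -0.2, 1.1]
opening: 0.008
gripper_force: 0.0
```

>>> play_rows([
  [[0, 0, 0.15], [0, 0, 0], 0],
  [[0, 0, 0], [0, 0, 0], 0],
  [[0, 0, 0], [0, 0, 0], 0],
  [[0, 0, 0.025], [0, 0, 0], 0],
  [[0, 0, 0], [0, 0, 0], 0],
])

```text
time_s: 14.83
tool_pos: [0.6364, 0.0871, 0.0344]
tcp_rot: [0.44, 3.109, 0.001]
ft_force: [0.4, -0.2, -0.6]
opening: 0.001
gripper_force: 0.0
```

>>> play_rows([
  [[0, 0, 0.009], [0, 0, 0], 0],
  [[0, 0, 0], [0, 0, 0], 0],
  [[0, 0, 0.009], [0, 0, 0], 0],
  [[0, 0, 0], [0, 0, 0], 0],
  [[0, 0, 0], [0, 0, 0], 0],
])

```text
time_s: 15.25
tool_pos: [0.6358, 0.0871, 0.0313]
tcp_rot: [0.44, 3.111, 0.0]
ft_force: [-0.9, -0.9, -0.3]
opening: 0.004
gripper_force: 0.0
```

>>> play_rows([
  [[0, 0, 0.009], [0, 0, 0], 0],
  [[0, 0, 0], [0, 0, 0], 0],
  [[0, 0, 0.009], [0, 0, 0], 0],
  [[0, 0, 0], [0, 0, 0], 0],
  [[0, 0, 0], [0, 0, 0], 0],
])

```text
time_s: 15.67
tool_pos: [0.6358, 0.0871, 0.029]
tcp_rot: [-0.44, -3.111, 0.0]
ft_force: [0.1, -0.3, 0.1]
opening: 0.001
gripper_force: 0.0
```

>>> play_rows([
  [[0, 0, 0.009], [0, 0, 0], 0],
  [[0, 0, 0], [0, 0, 0], 0],
  [[0, 0, 0.009], [0, 0, 0], 0],
  [[0, 0, 0], [0, 0, 0], 0],
  [[0, 0, 0], [0, 0, 0], 0],
])

```text
time_s: 16.08
tool_pos: [0.636, 0.0871, 0.0271]
tcp_rot: [0.44, 3.11, 0.0]
ft_force: [-1.0, 0.1, 2.4]
opening: 0.001
gripper_force: 1.7
```

>>> play_rows([
  [[0, 0, 0.009], [0, 0, 0], 0],
  [[0, 0, 0], [0, 0, 0], 0],
  [[0, 0, 0.009], [0, 0, 0], 0],
  [[0, 0, 0], [0, 0, 0], 0],
  [[0, 0, 0], [0, 0, 0], 0],
])

```text
time_s: 16.5
tool_pos: [0.636, 0.0871, 0.0247]
tcp_rot: [0.44, 3.11, 0.0]
ft_force: [-1.1, -1.2, 2.9]
opening: 0.008
gripper_force: 1.5
```

>>> play_rows([
  [[0, 0, 0.009], [0, 0, 0], 0],
  [[0, 0, 0], [0, 0, 0], 0],
  [[0, 0, 0.009], [0, 0, 0], 0],
  [[0, 0, 0], [0, 0, 0], 0],
  [[0, 0, 0], [0, 0, 0], 0],
])

```text
time_s: 16.92
tool_pos: [0.6359, 0.0871, 0.0226]
tcp_rot: [0.44, 3.11, 0.0]
ft_force: [-1.8, -0.4, 3.9]
opening: 0.008
gripper_force: 1.5
```

>>> play_rows([
  [[0, 0, 0.009], [0, 0, 0], 0],
  [[0, 0, 0], [0, 0, 0], 0],
  [[0, 0, 0.007], [0, 0, 0], 0],
  [[0, 0, 0], [0, 0, 0], 0],
  [[0, 0, 0], [0, 0, 0], 0],
])

```text
time_s: 17.33
tool_pos: [0.636, 0.0871, 0.0212]
tcp_rot: [0.44, 3.111, 0.0]
ft_force: [-1.0, -0.7, 6.9]
opening: 0.003
gripper_force: 3.5
```

>>> play_rows([
  [[0, 0, -0.2], [0, 0, 0], 0],
  [[0, 0, -0.3], [0, 0, 0], 0],
  [[0, 0, -0.3], [0, 0, 0], 0],
  [[0, 0, -0.3], [0, 0, 0], 0],
  [[0, 0, -0.3], [0, 0, 0], 0],
])

```text
time_s: 17.75
tool_pos: [0.6353, 0.087, 0.1896]
tcp_rot: [-0.44, -3.11, 0.001]
ft_force: [0.6, 0.6, 0.5]
opening: 0.003
gripper_force: 0.0
```

>>> play_rows([
  [[0.3, 0.1, 0], [0, 0, 0], 0],
  [[0.3, 0.1, 0], [0, 0, 0], 0],
  [[0.2, 0.25, 0], [0, 0, 0], 0],
  [[0.15, 0.28, 0], [0, 0, 0], 0],
  [[0.15, 0.28, 0], [0, 0, 0], 0],
])

```text
time_s: 18.17
tool_pos: [0.5414, 0.2413, 0.1887]
tcp_rot: [-0.441, -3.11, -0.001]
ft_force: [1.0, 0.0, -0.8]
opening: 0.001
gripper_force: 0.0
```

>>> play_rows([
  [[0.15, 0.28, 0], [0, 0, 0], 0],
  [[0.15, 0.28, 0], [0, 0, 0], 0],
  [[0, 0.28, 0], [0, 0, 0], 0],
  [[0, 0.28, 0], [0, 0, 0], 0],
  [[0, 0, 0], [0, 0, 0], 0],
])

```text
time_s: 18.58
tool_pos: [0.5437, 0.3872, 0.1874]
tcp_rot: [-0.427, -3.112, -0.005]
ft_force: [-0.7, 0.3, 0.0]
opening: 0.005
gripper_force: 0.0
```

Run:
```python
from workcell import robot,cams
import cv2,numpy as np
P={"top":[(270,237),(367,158),(378,224),(262,171)],"side":[(241,227),(337,282),(276,302),(297,212)]}
rows=[]
for n in P:
    im=cams.capture(n)["image"]
    rows.append(np.hstack([cv2.resize(im[v-10:v+10,u-10:u+10],(200,200),interpolation=cv2.INTER_CUBIC) for u,v in P[n]]))
cv2.imwrite("pics/end.png",np.vstack(rows));print(robot.sense()["tool_pos"])
```

```text
[0.54445181 0.38014634 0.18728461]
```

View pics/end.png

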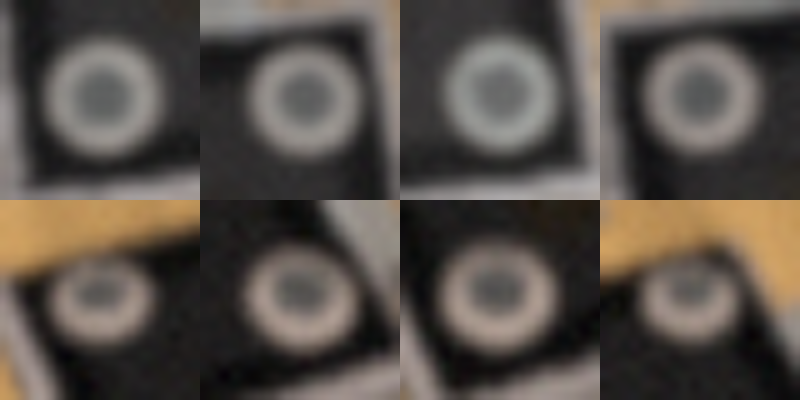

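All four collars sit where they were at the start, and the white proud heads are gone: each shows a dark disc level with its collar. The force traces agree, so I'm handing in.

```bash
python3 -c "
from workcell import close_job
print(close_job())"
```

```text
the job is handed in; nothing more can be done
None
```

I pressed all four rivet pins flush in the crosswise order, with a highest reading of about 8 N between moves; the arm was well clear when I handed the job in at about 19 s, and no verdict was returned.

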